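Bolt the ring gauge into its nest past the spring safety catch

TASK

Lock the ring gauge into its nest: press the long red spring catch fully down with one fingertip and, while keeping it down, push the bolt's blue thumb plate with the other fingertip until the bolt is fully home over the ring gauge; only then let go, so that the catch springs up and locks the bolt there. Only press and push with the fingertips: do not lift or shift the ring gauge or disturb the other loose things on the desk.

Things in the scene. Friction and masses are not known exactly. Their poses are not given: they have to be found in the camera images.
- fixture: Aluminium base plate 124 (x) x 236 (y) x 12 mm fixed to the desk, carrying catch, bolt and nest; nothing on it is higher than 78 mm. Origin: centre of its underside. The bolt slides home along its +y; bolt on the +x side, catch on the -x side. Offsets below are in this frame. Centre lines of paddle and bolt run along y at x = -30 and x = +30 mm.
- paddle_top (a point): Centre of the top of the catch's red paddle: flat ribbed pad 30 (x) x 100 mm (y), long so that a fingertip can slide along it while pressing. In the fixture frame at (-30, -42, 62) mm when up; moves straight down with the catch, to 52 mm high when fully down.
- catch (a joint): How far the catch is pressed down, m: 0 = up, 0.010 = fully down. Its spring pushes up with about 2.5 N when up, 8 N when down. Its yellow tooth stands in a notch in the bolt's edge; pressed less than 0.005 it stops the bolt within 3 mm. With the bolt home the released tooth springs into a second notch; between the two notches the bolt's edge keeps it down.
- bolt (a joint): How far the bolt has slid along the fixture's +y, m: 0 = back (starts at 0 to 0.001), 0.040 = fully home at its stop. About 1.5 N of friction, no spring. Flat steel bar, top 43 mm above the desk. A steel strap guide crosses it at y = 12 to 28 mm, up to 49 mm high.
- push_face (a point): Middle of the rear (-y) face of the blue upright thumb plate on the bolt, the face to push toward +y. Plate 36 (x) x 10 mm (y), from 43 to 78 mm above the desk. This point is 65 mm up, at (30, -50, 65) mm with the bolt back; moves with the bolt. Behind the plate, above 43 mm, there is free room for a fingertip.
- nest (a point): Centre of the nest, on top of the base plate, in the fixture frame at (30, 78, 12) mm: four brass pins stand round the ring gauge. The bolt's tip passes 5 mm above the ring.
- ring_gauge: Loose steel ring gauge, 46 mm across and 16 mm high, lying flat in the nest; origin at the centre of its underside. To be left lying.
- micrometer: Loose micrometer, 51 x 126 x 19 mm, lying at the right of the desk. Bystander.
- loupe: Loose folding loupe, 37 x 84 x 15 mm, at the right of the desk. Bystander.
- precision_driver: Loose blue precision screwdriver, 151 mm long, at the left of the fixture in front of the mouse. Bystander.
- plug_gauge: Loose plug gauge with black handle, 108 mm long, near the front right corner of the desk. Bystander.
- sample_dish: Loose clear round dish with small brass parts in it, 64 mm across and 14 mm high, behind the fixture. Bystander.
Mind the look-alikes: they are no part of the job. What is shaped like the ring_gauge but black is not meant.

How it is judged:
By the outcome, as a careful person would: the job done as asked, in the order asked, and still so for the second after the job is handed in, with the robot touching nothing.
It also fails if it takes over 40 s, if anything falls off the work surface, if the arm or the gripper's body presses on something with over 40 N, if the wrist force passes 120 N, or if a joint passes its speed limit or range.

ROBOT

A 6-joint arm with a two-finger parallel gripper is mounted at the origin on a cart in front of the work surface, level with it; the furniture and walls round the work are solid. World frame = base frame: x ahead of the robot, y to its left, z up, the work surface at z = 0. Lengths are in mm, angles in degrees, forces in N, time in s.
With the tool pointing down it reaches from about 300 to 850 mm from the base axis. Payload 4.2 kg.
Tool frame: the origin (TCP) lies at the centre of the arm's flange, where the gripper is bolted on; the fingertips stand 191 mm ahead of it and the grasp point (between the pads) lies 172 mm ahead of it; y points along the fingers, x is the direction in which the jaws open and shut, and the axes are right-handed (so a half turn about y gives the same grasp; the last joint's range is limited). The gripper opens to 91 mm and grips with 3 to 60 N. Pads are 32 mm wide; open, the fingers measure 118 mm over their backs; the gripper's body (76 mm by 178 mm) begins 60 mm behind the grasp point.
Start: joints at [-76.318, 18.312, 89.639, -0, 72.044, -1.146], TCP at [147.153, -555.85, 404.776] pointing down, gripper open.
Joint ranges: [-177.97, 177.97], [-48.28, 115.42], [12.27, 149.76], [-77.06, 257.06], [2.81, 150.46], [-146.56, 146.56]. Speed limits (degrees/s): [147.25, 147.25, 180, 180, 180, 180].

INTERFACE

Orientations are given as [roll, pitch, yaw] about the fixed x, y, z axes, in that order (R = Rz(yaw) Ry(pitch) Rx(roll)).
In Python, from workcell import env gives the robot as it stands.
- The arm moves only by the tool carry_out, never from a script. Its argument "increments" is a list of rows, each a list of 3 entries, a list of its own where there are three numbers: the turn, a rotation vector about the tool's x, y, z in rad, then the shift along the tool's x, y, z in mm, then the closure, from 0 (fully open) to 1 (shut). In form: [[[wx, wy, wz], [dx, dy, dz], claw], ...]. A call has 1 to 10 rows; each row is the pose to reach, as a shift and turn from the pose commanded when the call began, along the tool's axes at that moment; what a row does not reach only later rows make up. A row lasts 1/12 s, in which the tool goes at most 41.7 mm and 7.16 degrees, less where a joint would pass 70% of its speed; a pose out of reach is approached as far as the arm can. A call with a gripper value outside its range is refused whole. The fingers move at their own pace and stop on an object; "force" is the grip in N (left out, the last holds). Time passes only in rows, so rows that repeat a pose let the fingers close. It gives the time, the measured TCP pose, the force and the opening at its end, in the units of the state.
- env.state(): the state, without advancing time (a new reading comes with each control period).
- env.grab_frame(name): name is "scene" or "top" or "wrist"; returns a dict with "frame" (400x640x3 uint8, blue, green, red), "z_map" (400x640 float32, mm along the optical axis (not along the pixel's ray), 0 where there is no reading), "camera_matrix" (3x3 intrinsics, pixels), "rvec" (rotation vector, rad) and "tvec" (3), from world to camera coordinates, as OpenCV has them; the wrist camera has in their place "hand_eye" (4x4, takes a point from camera to tool coordinates, whose origin is the TCP and whose axes are the tool frame's). Camera axes: x right, y down, z forward; pixel columns grow to the right and rows downward; lengths in mm; the calibration is good to about 2 mm. The wrist camera is an equidistant fisheye: a pixel r from the principal point sees the ray r / f radians off the axis. A picture is of the moment at which its call begins: read the wrist's pose just before it.
- env.job_done(): hands the job in, once; it reports no verdict.
The state is a dict: "time_s": time; "qpos": joint angles; "qvel": joint speeds; "effort": joint torques, N m; "ee_pos": TCP position; "ee_rot": TCP orientation; "force": force on the tool from outside, world axes, zero at the start; "torque": the same for the moment, N m; "gripper_width": finger opening in mm.
Only numpy, scipy, OpenCV 4.12 (cv2) and the standard library are available. Lean on these libraries where they do the work, as an engineer would, in place of code of your own. Each camera call takes 0.05 s, during which the arm holds its last target. There are 200 camera calls.

## Working session

There is one attempt and no reset: what is moved stays moved. The work goes in short steps, Python scripts to look and compute and a tool call to move; the robot and the scene stay as the last step left them, time stands still between calls to the robot, and variables do not carry over. Pictures are saved under pics/ and viewed, about 8 in all and at most 12, crops included, and the job is handed in when it is done.

Besides the shell and the picture viewer there is one more tool, called after "Call:" by a JSON object that holds its "fn" and its "kwargs", one argument or row to a line. carry_out: Moves the arm, as the interface text tells. Its arguments: {"type":"object","properties":{"increments":{"type":"array","items":{"type":"array"}},"force":{"type":"number"}},"required":["increments"]}

```bash
mkdir -p pics; ls; cat > h.py <<'E'
import numpy as np,cv2,pickle
from workcell import env
def grab(n):
    d=env.grab_frame(n); return d
def w_of_px(d,u,v,z=None):
    """pixel -> world, by plane z or by depth"""
    K=np.array(d['camera_matrix']);R=cv2.Rodrigues(np.array(d['rvec'],float))[0];t=np.array(d['tvec'],float).reshape(3)
    u=np.atleast_1d(u);v=np.atleast_1d(v)
    r=np.linalg.inv(K)@np.vstack([u,v,np.ones(len(u))])
    c=-R.T@t; rw=R.T@r
    if z is None: s=d['z_map'][v.astype(int),u.astype(int)]
    else: s=(z-c[2])/rw[2]
    return (c[:,None]+rw*s).T
E
python3 - <<'E'
from h import *
for n in('scene','top'):
    d=grab(n); cv2.imwrite(f'pics/{n}0.png',d['frame']); pickle.dump(d,open(f'{n}0.pkl','wb'))
print(env.state())
E
```

```text
pics
{'time_s': 0.1, 'qpos': array([-7.63178459e+01,  1.83483942e+01,  8.96979597e+01, -2.99651106e-04,
        7.20433849e+01, -1.14554093e+00]), 'qvel': array([ 0.02063644, -0.08512386, -0.16812881,  0.06096876, -0.00368649,
       -0.08222688]), 'effort': array([-2.85262740e-04, -4.13335025e+01, -2.32509452e+01,  7.27923936e-02,
        4.21944901e-02, -6.15320778e-05]), 'ee_pos': array([ 147.12126627, -555.71822644,  404.00981031]), 'ee_rot': array([-8.99984908e+01,  8.97265708e-02, -7.51722112e+01]), 'force': array([ 0.02259933,  0.31724428, -0.13033399]), 'torque': array([-0.01838077, -0.01882744, -0.01884683]), 'gripper_width': 90.80858916496145}
```

View pics/top0.png

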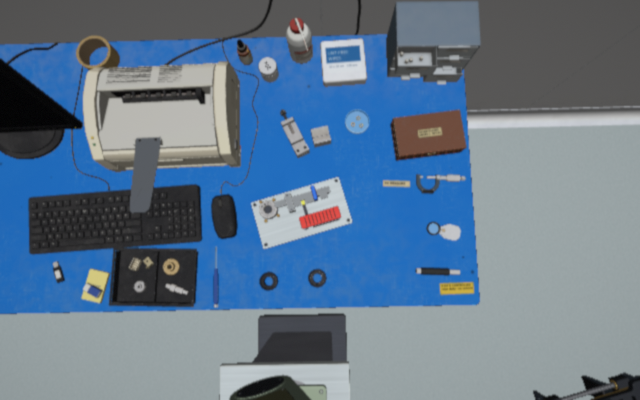

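View pics/scene0.png

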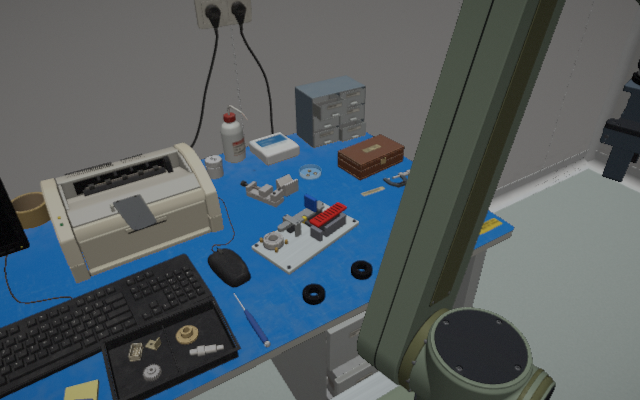

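Top view: fixture around (302,213), red paddle (322,217), blue plate (315,190), ring in its nest (268,210). So fixture +y points to world +y, turned somewhat. The black look-alikes are at (268,281) and (317,278). Next I measure.

```bash
cat > m.py <<'E'
from h import *
def cen(m):
    n,l,s,c=cv2.connectedComponentsWithStats(m.astype(np.uint8)); return [(c[i].round(1),s[i].tolist(),l==i) for i in np.argsort(-s[1:,4])[:3]+1] if n>1 else []
def ray(d,u,v):
    a=w_of_px(d,u,v,0.)[0];b=w_of_px(d,u,v,100.)[0];return a,(b-a)/np.linalg.norm(b-a)
def tri(d1,p1,d2,p2):
    a,r=ray(d1,*p1);b,s=ray(d2,*p2);t=np.linalg.lstsq(np.c_[r,-s],b-a,rcond=None)[0]
    p,q=a+r*t[0],b+s*t[1];return (p+q)/2,np.linalg.norm(p-q)
if __name__=='__main__':
    T,S=[pickle.load(open(n+'0.pkl','rb')) for n in('top','scene')]
    P={}
    for n,d,box in(('top',T,(240,170,360,255)),('scene',S,(245,185,370,275))):
        x0,y0,x1,y1=box;f=d['frame'].astype(int);b,g,r=f[...,0],f[...,1],f[...,2];ok=np.zeros(b.shape,bool);ok[y0:y1,x0:x1]=1
        R=cen(ok&(r>130)&(g<90)&(b<90))[0]; P[n]=R[0]
        v,u=np.nonzero(R[2]);w=w_of_px(d,u,v);print(n,'red',R[0],R[1],'depth mean',w.mean(0).round(1),'z std',w[:,2].std().round(1))
        wp=w_of_px(d,u,v,62.);rect=cv2.minAreaRect(wp[:,:2].astype(np.float32));print(' minrect@62',rect)
        m=ok&(b>r*2)&(b<150)&(g<100)
        v,u=np.nonzero(m);w=w_of_px(d,u,v);k=(w[:,2]>48)&(w[:,2]<90);print(' blue',k.sum(),w[k].min(0).round(1),w[k].max(0).round(1),w[k].mean(0).round(1), np.c_[u,v][k].mean(0))
        m=ok&(b>150)&(g>150)&(r>150)
        C=cen(m);v,u=np.nonzero(ok&(abs(b-r)<40)&(r>90))
        w=w_of_px(d,u,v);k=(w[:,2]>5)&(w[:,2]<90)
        wp=w_of_px(d,u,v,12.);rr=cv2.minAreaRect(wp[k,:2].astype(np.float32));print(' plate@12',rr,len(u),k.sum(),'z med',np.median(w[:,2]))
    print('tri red',tri(T,P['top'],S,P['scene']))
    for n,d in(('top',T),('scene',S)):
        R=cv2.Rodrigues(np.array(d['rvec'],float))[0];print(n,(-R.T@np.array(d['tvec']).reshape(3)).round(0))
    cv2.imwrite('pics/c.png',np.hstack([cv2.resize(T['frame'][165:260,235:365],None,fx=3,fy=3,interpolation=2),cv2.resize(S['frame'][185:280,240:370],None,fx=3,fy=3,interpolation=2)]))
E
python3 m.py
```

```text
top red [319.6 217.4] [300, 207, 40, 21, 443] depth mean [504.3 -97.9  71.1] z std 91.9
 minrect@62 ((506.2832946777344, -97.48297119140625), (30.35917854309082, 95.18799591064453), 14.744071006774902)
 blue 2 [548.5 -89.9  72. ] [548.9 -85.2  75.2] [548.7 -87.6  73.6] [315. 199.]
 plate@12 ((523.8945922851562, -49.3564453125), (122.27975463867188, 234.112548828125), 15.437703132629395) 3699 3684 z med 13.751704110005107
scene red [327.3 214.3] [310, 203, 36, 23, 247] depth mean [503.5 -89.6  62.7] z std 1.4
 minrect@62 ((506.3086242675781, -93.07207489013672), (28.80788803100586, 98.73809814453125), 15.250916481018066)
 blue 127 [546.  -87.1  48.1] [584.3 -71.7  79.3] [562.6 -77.9  63. ] [309.83464567 202.99212598]
 plate@12 ((574.762939453125, -32.836700439453125), (314.30474853515625, 332.0002746582031), 48.73160934448242) 3158 3085 z med 13.568762504529559
tri red (array([507.18231758, -95.06659911,  57.47482147]), np.float64(5.872078450125252))
top [ 419. -117. 1033.]
scene [-218.  367.  700.]
```

View pics/c.png

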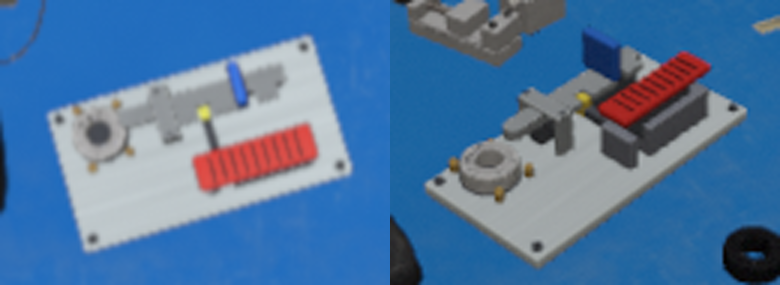

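The plate rectangle measures 122×234 mm (124×236 given) and is centred at (523.9, −49.4) with yaw about 15.3°. The paddle predicted from it, (506.2, −97.8), matches the one measured, (506.3, −97.5), and the depth map puts it at 62.7 mm. Now I move toward it.

Call:
{"fn": "carry_out", "kwargs": {
  "increments": [
    [[0,-0.11,0],[-20,0,31],0.49],
    [[0,-0.22,0],[-40,0,62],0.49],
    [[0,-0.33,0],[-60,0,93],0.49],
    [[0,-0.44,0],[-80,0,124],0.49],
    [[0,-0.55,0],[-100,0,155],0.49],
    [[0,-0.66,0],[-120,0,186],0.49],
    [[0,-0.77,0],[-140,0,217],0.49],
    [[0,-0.88,0],[-160,0,248],0.49],
    [[0,-0.99,0],[-180,0,279],0.49],
    [[0,-1.1,0],[-200,0,310],0.49]
  ]
}}

```text
time_s: 0.93
ee_pos: [396.4, -281.5, 404.5]
ee_rot: [-90.0, 0.0, -11.8]
force: [1.1, -0.3, -0.1]
gripper_width: 46.4
```

```bash
cat > go.py <<'E'
import sys;from h import *
from scipy.spatial.transform import Rotation as Ro
C=np.array([523.9,-49.4,0]);YAW=15.3
def report(fx=None,fy=None,tipz=None):
    s=env.state();R=Ro.from_euler('xyz',s['ee_rot'],degrees=True)
    F=Ro.from_euler('z',YAW,degrees=True);loc=F.inv().apply(s['ee_pos']-C)
    print('t',round(s['time_s'],2),'ee',s['ee_pos'].round(1),s['ee_rot'].round(2),'fix',loc.round(1),'tipz',round(s['ee_pos'][2]-191,1),'F',F.inv().apply(s['force']).round(2),'w',round(s['gripper_width'],1))
    if fx is not None:
        G=Ro.from_euler('xyz',[-90,0,YAW],degrees=True)
        print('turn',(R.inv()*G).as_rotvec().round(4),'shift',R.inv().apply(C+F.apply([fx,fy,tipz+191])-s['ee_pos']).round(1))
if __name__=='__main__': report(*map(float,sys.argv[1:]))
E
python3 go.py 0 -78 110
```

```text
t 0.93 ee [ 396.4 -281.5  404.5] [-8.999e+01  2.000e-02 -1.184e+01] fix [-184.2 -190.3  404.5] tipz 213.5 F [ 0.94 -0.58 -0.09] w 46.4
turn [-2.000e-04 -4.737e-01 -4.000e-04] shift [112.8 103.5 183.9]
```

Call:
{"fn": "carry_out", "kwargs": {
  "increments": [
    [[0,-0.08,0],[16,10,26],0.49],
    [[0,-0.16,0],[32,22,52],0.49],
    [[0,-0.24,0],[48,36,78],0.49],
    [[0,-0.32,0],[64,52,104],0.49],
    [[0,-0.4,0],[80,70,130],0.49],
    [[0,-0.474,0],[96,88,157],0.49],
    [[0,-0.474,0],[112.8,103.5,183.9],0.49],
    [[0,-0.474,0],[112.8,103.5,183.9],0.49],
    [[0,-0.474,0],[112.8,103.5,183.9],0.49],
    [[0,-0.474,0],[112.8,103.5,183.9],0.49]
  ]
}}

```text
time_s: 1.77
ee_pos: [544.4, -127.3, 301.1]
ee_rot: [-90.0, 0.1, 15.0]
force: [-0.4, 0.9, -0.3]
gripper_width: 46.8
```

```bash
python3 - <<'E'
from go import *
report(0,-78,70)
w=env.grab_frame('wrist');t=env.grab_frame('top')
pickle.dump(w,open('w1.pkl','wb'))
print(w['camera_matrix'],w['hand_eye'])
cv2.imwrite('pics/w1.png',np.hstack([w['frame'],]))
E
```

```text
t 1.77 ee [ 544.4 -127.3  301.1] [-9.000e+01  6.000e-02  1.503e+01] fix [ -0.8 -80.5 301.1] tipz 110.1 F [-0.18  1.   -0.3 ] w 46.8
turn [ 0.     -0.0047 -0.001 ] shift [ 0.8 40.1  2.5]
[[309.70691629   0.         322.60649007]
 [  0.         309.70691629 201.63337604]
 [  0.           0.           1.        ]] [[ 9.99999821e-01 -5.98151726e-04 -2.57377372e-05  3.72293845e-01]
 [-1.53085829e-04 -2.97018351e-01  9.54871759e-01  1.86534278e+01]
 [-5.78802771e-04 -9.54871584e-01 -2.97018390e-01  8.53511936e+01]
 [ 0.00000000e+00  0.00000000e+00  0.00000000e+00  1.00000000e+00]]
```

View pics/w1.png

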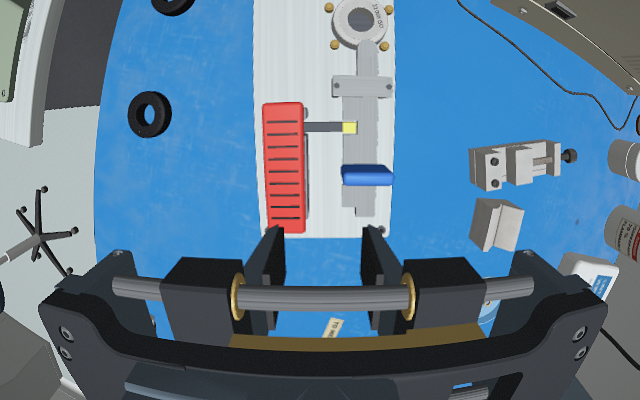

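The wrist view shows the paddle (262–305, 102–234), the blue plate (342–394, 164–186), the yellow tooth (349,128) and both fingertips (~275,235 and 372,235). I check the points from this third view.

```bash
cat > wr.py <<'E'
from go import *
def wpts(d,m,z,pose):
    """mask px -> fixture-frame xy on plane z (fisheye)"""
    K=d['camera_matrix'];H=np.array(d['hand_eye']);v,u=np.nonzero(m)
    q=np.c_[(u-K[0,2])/K[0,0],(v-K[1,2])/K[1,1]];th=np.linalg.norm(q,axis=1)
    r=np.c_[q*(np.sin(th)/th)[:,None],np.cos(th)]
    R=Ro.from_euler('xyz',pose[1],degrees=True)
    c=R.apply(H[:3,3])+pose[0];rw=R.apply(r@H[:3,:3].T)
    zz=d['z_map'][v,u];pd=c+rw*(zz/np.cos(th))[:,None]
    F=Ro.from_euler('z',YAW,degrees=True).inv()
    return F.apply(c+rw*((z-c[2])/rw[:,2])[:,None]-C),F.apply(pd-C)
def masks(d):
    f=d['frame'].astype(int);b,g,r=f[...,0],f[...,1],f[...,2]
    return (r>130)&(g<90)&(b<90),(b>r*2)&(b>g*1.9)&(b>80)
E
python3 - <<'E'
from wr import *
d=pickle.load(open('w1.pkl','rb'));s=env.state();pose=(s['ee_pos'],s['ee_rot'])
for n,m,z,box in zip(('red','blue'),masks(d),(62,78),((250,90,320,236),(335,155,400,190))):
    k=np.zeros(m.shape,bool);k[box[1]:box[3],box[0]:box[2]]=1
    p,q=wpts(d,m&k,z,pose);print(n,len(p),'plane',cv2.minAreaRect(p[:,:2].astype(np.float32)),p.min(0).round(1),p.max(0).round(1),'depth',np.percentile(q,[2,50,98],axis=0).round(1).tolist())
E
```

```text
red 2113 plane ((-28.824005126953125, -40.08714294433594), (29.748004913330078, 98.43306732177734), 0.11373196542263031) [-43.7 -89.3  62. ] [-13.9   9.1  62. ] depth [[-42.9, -86.9, 61.9], [-27.7, -57.9, 63.8], [-14.3, 8.2, 65.7]]
blue 275 plane ((28.222972869873047, -36.572105407714844), (32.45072937011719, 10.903827667236328), 11.321207046508789) [ 12.6 -45.1  78. ] [ 45.1 -33.9  78. ] depth [[13.3, -42.5, 50.9], [28.1, -38.7, 66.6], [45.3, -38.0, 78.2]]
```

Three views agree within 2 mm. Descending to just above the paddle.

Call:
{"fn": "carry_out", "kwargs": {
  "increments": [
    [[0,-0.005,0],[0.5,12,2],0.49],
    [[0,-0.005,0],[1,24,3],0.49],
    [[0,-0.005,0],[1,36,3],0.49],
    [[0,-0.005,0],[1,44,3],0.49],
    [[0,-0.005,0],[1,44,3],0.49],
    [[0,-0.005,0],[1,44,3],0.49],
    [[0,-0.005,0],[1,44,3],0.49]
  ]
}}

```text
time_s: 2.45
ee_pos: [544.9, -124.4, 258.1]
ee_rot: [-90.1, -0.1, 15.3]
force: [-1.2, -0.4, 0.2]
gripper_width: 46.9
```

```bash
python3 - <<'E'
from go import *
report(0.5,-77,66)
w=env.grab_frame('wrist');s=env.grab_frame('scene')
f=np.hstack([cv2.resize(w['frame'][90:300,220:430],(400,400)),cv2.resize(s['frame'][170:290,240:360],(400,400))])
cv2.imwrite('pics/w2.png',f)
E
```

```text
t 2.45 ee [ 544.9 -124.4  258.1] [-9.005e+01 -8.000e-02  1.526e+01] fix [  0.5 -77.9 258.1] tipz 67.1 F [-1.22 -0.09  0.16] w 46.9
turn [ 0.0009 -0.0008  0.0014] shift [0.  1.1 0.9]
```

View pics/w2.png

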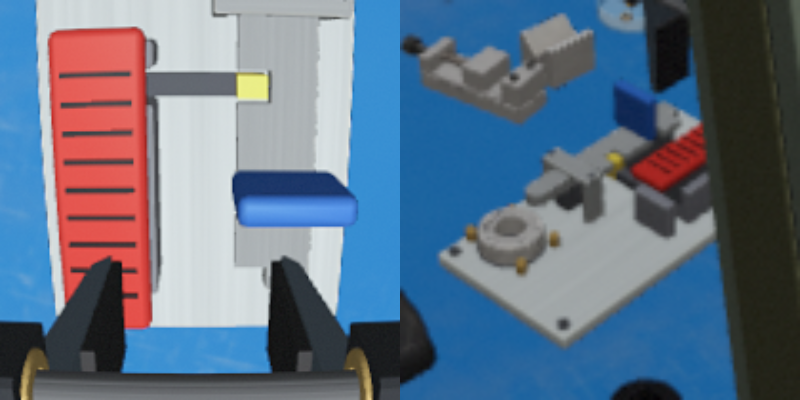

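Left fingertip is over the paddle and the right one is behind the blue plate, with clearance. Pressing down gently.

Call:
{"fn": "carry_out", "kwargs": {
  "increments": [
    [[0,0,0],[0,2,0],0.49],
    [[0,0,0],[0,4,0],0.49],
    [[0,0,0],[0,6,0],0.49],
    [[0,0,0],[0,8,0],0.49],
    [[0,0,0],[0,9,0],0.49],
    [[0,0,0],[0,10,0],0.49],
    [[0,0,0],[0,11,0],0.49],
    [[0,0,0],[0,12,0],0.49],
    [[0,0,0],[0,12,0],0.49],
    [[0,0,0],[0,12,0],0.49]
  ]
}}

```text
time_s: 3.38
ee_pos: [545.0, -124.1, 245.9]
ee_rot: [-90.0, -0.0, 15.3]
force: [-0.5, -1.0, 5.9]
gripper_width: 46.6
```

```bash
python3 go.py 0.5 -77 52
```

```text
t 3.38 ee [ 545.  -124.1  245.9] [-9.004e+01 -4.000e-02  1.531e+01] fix [  0.6 -77.6 245.9] tipz 54.9 F [-0.74 -0.87  5.93] w 46.6
turn [0.0007 0.0001 0.0006] shift [-0.1  2.9  0.6]
```

Call:
{"fn": "carry_out", "kwargs": {
  "increments": [
    [[0,0,0],[0,1,0],0.49],
    [[0,0,0],[0,2,0],0.49],
    [[0,0,0],[0,3,0],0.49],
    [[0,0,0],[0,3.5,0],0.49],
    [[0,0,0],[0,3.5,0],0.49],
    [[0,0,0],[0,3.5,0],0.49]
  ]
}}

```text
time_s: 3.88
ee_pos: [545.0, -124.1, 242.9]
ee_rot: [-90.0, -0.0, 15.3]
force: [-0.9, -0.4, 10.2]
gripper_width: 46.6
```

```bash
python3 go.py 0.5 -77 52
```

```text
t 3.88 ee [ 545.  -124.1  242.9] [-9.005e+01 -4.000e-02  1.531e+01] fix [  0.6 -77.6 242.9] tipz 51.9 F [-0.95 -0.15 10.2 ] w 46.6
turn [0.0008 0.0002 0.0008] shift [-0.1 -0.1  0.6]
```

Force of 10.2 N at tip height 51.9 mm means it is on the stop. I add 0.5 mm and start pushing.

Call:
{"fn": "carry_out", "kwargs": {
  "increments": [
    [[0,0,0],[0,0.5,0],0.49],
    [[0,0,0],[0,0.5,2],0.49],
    [[0,0,0],[0,0.5,4],0.49],
    [[0,0,0],[0,0.5,6],0.49],
    [[0,0,0],[0,0.5,8],0.49],
    [[0,0,0],[0,0.5,10],0.49],
    [[0,0,0],[0,0.5,12],0.49],
    [[0,0,0],[0,0.5,14],0.49],
    [[0,0,0],[0,0.5,16],0.49],
    [[0,0,0],[0,0.5,18],0.49]
  ]
}}

```text
time_s: 4.72
ee_pos: [541.7, -108.3, 243.2]
ee_rot: [-90.4, -0.3, 15.4]
force: [1.0, -7.7, 7.7]
gripper_width: 46.5
```

```bash
python3 - <<'E'
from go import *
report(0.5,-26,51.5)
w=env.grab_frame('wrist')
cv2.imwrite('pics/w3.png',cv2.resize(w['frame'][70:300,220:450],(460,460)))
E
```

```text
t 4.72 ee [ 541.7 -108.3  243.2] [-90.41  -0.31  15.43] fix [  1.6 -61.5 243.2] tipz 52.2 F [-1.02 -7.67  7.73] w 46.5
turn [0.0072 0.0022 0.0054] shift [-1.1  0.4 35.5]
```

View pics/w3.png

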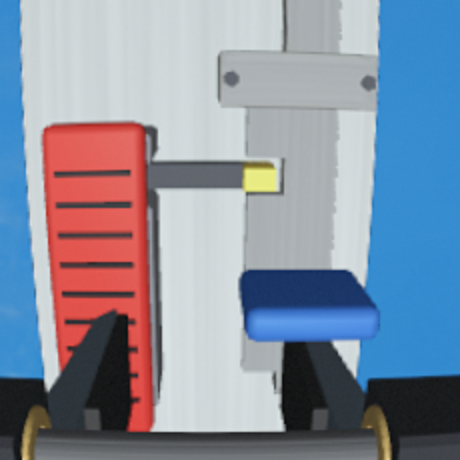

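Plate in contact, −7.7 N along y. I add a little down-press and continue in short stages.

Call:
{"fn": "carry_out", "kwargs": {
  "increments": [
    [[0,0,0],[0,0.5,0],0.49],
    [[0,0,0],[0,1,0],0.49],
    [[0,0,0],[0,1,2],0.49],
    [[0,0,0],[0,1,4],0.49],
    [[0,0,0],[0,1,6],0.49],
    [[0,0,0],[0,1,8],0.49]
  ]
}}

```text
time_s: 5.27
ee_pos: [540.1, -101.4, 243.2]
ee_rot: [-90.6, -0.4, 15.5]
force: [2.3, -11.5, 13.2]
gripper_width: 46.4
```

```bash
python3 go.py 0.5 -26 51.5
```

```text
t 5.27 ee [ 540.1 -101.4  243.2] [-90.58  -0.41  15.5 ] fix [  1.9 -54.4 243.2] tipz 52.2 F [ -0.79 -11.74  13.23] w 46.4
turn [0.0102 0.0034 0.0071] shift [-1.3  0.4 28.4]
```

Call:
{"fn": "carry_out", "kwargs": {
  "increments": [
    [[0,0,0],[0,0,2],0.49],
    [[0,0,0],[0,0,4],0.49],
    [[0,0,0],[0,0,6],0.49],
    [[0,0,0],[0,0,8],0.49],
    [[0,0,0],[0,0,10],0.49],
    [[0,0,0],[0,0,12],0.49],
    [[0,0,0],[0,0,14],0.49],
    [[0,0,0],[0,0,16],0.49],
    [[0,0,0],[0,0,18],0.49],
    [[0,0,0],[0,0,20],0.49]
  ]
}}

```text
time_s: 6.1
ee_pos: [535.0, -82.0, 243.2]
ee_rot: [-90.6, -0.4, 15.5]
force: [2.5, -11.7, 13.4]
gripper_width: 46.3
```

```bash
python3 - <<'E'
from go import *
report(0.5,-26,51.5)
w=env.grab_frame('wrist')
cv2.imwrite('pics/w4.png',cv2.resize(w['frame'][70:300,220:450],(460,460)))
E
```

```text
t 6.1 ee [535.  -82.  243.2] [-90.58  -0.44  15.5 ] fix [  2.1 -34.4 243.2] tipz 52.2 F [ -0.63 -11.94  13.38] w 46.3
turn [0.0101 0.0035 0.0077] shift [-1.6  0.6  8.4]
```

View pics/w4.png

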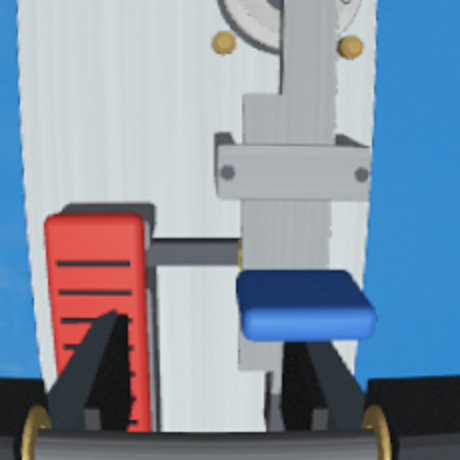

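The bolt is moving with the finger and the tooth is now under its edge at (240,250). Pushing on to the stop.

Call:
{"fn": "carry_out", "kwargs": {
  "increments": [
    [[0,0,0],[0,0,1.5],0.49],
    [[0,0,0],[0,0,3],0.49],
    [[0,0,0],[0,0,4.5],0.49],
    [[0,0,0],[0,0,6],0.49],
    [[0,0,0],[0,0,7],0.49],
    [[0,0,0],[0,0,8],0.49]
  ]
}}

```text
time_s: 6.65
ee_pos: [532.9, -74.2, 243.2]
ee_rot: [-90.6, -0.4, 15.5]
force: [2.6, -12.2, 12.8]
gripper_width: 46.4
```

```bash
python3 go.py 0.5 -26 51.5
```

```text
t 6.65 ee [532.9 -74.2 243.2] [-90.57  -0.44  15.51] fix [  2.2 -26.3 243.2] tipz 52.2 F [ -0.68 -12.45  12.82] w 46.4
turn [0.0099 0.0036 0.0077] shift [-1.7  0.7  0.4]
```

Call:
{"fn": "carry_out", "kwargs": {
  "increments": [
    [[0,0,0],[0,0,1],0.49],
    [[0,0,0],[0,0,2],0.49],
    [[0,0,0],[0,0,3],0.49],
    [[0,0,0],[0,0,3],0.49]
  ]
}}

```text
time_s: 6.98
ee_pos: [532.3, -71.9, 243.2]
ee_rot: [-90.7, -0.5, 15.5]
force: [2.6, -13.6, 13.2]
gripper_width: 46.6
```

```bash
python3 go.py 0.5 -26 51.5
```

```text
t 6.98 ee [532.3 -71.9 243.2] [-90.65  -0.45  15.51] fix [  2.2 -23.9 243.2] tipz 52.2 F [ -1.11 -13.76  13.22] w 46.6
turn [0.0114 0.0037 0.0079] shift [-1.7  0.7 -2.1]
```

Call:
{"fn": "carry_out", "kwargs": {
  "increments": [
    [[0,0,0],[0,0,1],0.49],
    [[0,0,0],[0,0,2],0.49],
    [[0,0,0],[0,0,2],0.49]
  ]
}}

```text
time_s: 7.23
ee_pos: [532.1, -71.2, 243.3]
ee_rot: [-90.8, -0.5, 15.5]
force: [3.1, -22.1, 12.1]
gripper_width: 46.2
```

```bash
python3 go.py 0.5 -26 51.5
```

```text
t 7.23 ee [532.1 -71.2 243.3] [-90.82  -0.48  15.52] fix [  2.1 -23.2 243.3] tipz 52.3 F [ -2.87 -22.14  12.08] w 46.2
turn [0.0144 0.0038 0.0084] shift [-1.6  0.8 -2.8]
```

Force along y jumped to 22 N with no more travel, so the bolt is at its stop. I raise the tool while still bearing on the plate so the catch snaps up, then back off and rise.

Call:
{"fn": "carry_out", "kwargs": {
  "increments": [
    [[0,0,0],[0,-2,0],0.49],
    [[0,0,0],[0,-5,0],0.49],
    [[0,0,0],[0,-8,0],0.49],
    [[0,0,0],[0,-11,0],0.49],
    [[0,0,0],[0,-13,0],0.49],
    [[0,0,0],[0,-14,-3],0.49],
    [[0,0,0],[0,-14,-10],0.49],
    [[0,0,0],[0,-24,-16],0.49],
    [[0,0,0],[0,-44,-20],0.49],
    [[0,0,0],[0,-64,-24],0.49]
  ]
}}

```text
time_s: 8.07
ee_pos: [535.2, -90.4, 303.6]
ee_rot: [-89.9, 0.2, 15.3]
force: [0.9, -0.1, 0.1]
gripper_width: 46.5
```

```bash
python3 - <<'E'
from wr import *
report()
st=env.state();pose=(st['ee_pos'],st['ee_rot'])
w=env.grab_frame('wrist');s=env.grab_frame('scene')
for n,m,box in zip(('red','blue'),masks(w),((240,60,320,300),(330,60,405,300))):
    k=np.zeros(m.shape,bool);k[box[1]:box[3],box[0]:box[2]]=1
    k&=m;n_,l,ss,_=cv2.connectedComponentsWithStats(k.astype(np.uint8));k=l==(1+np.argmax(ss[1:,4]))
    p,q=wpts(w,k,{'red':62,'blue':78}[n],pose);print(n,len(p),p.min(0).round(1),p.max(0).round(1),'depth',np.percentile(q,[2,50,98],axis=0).round(1).tolist())
cv2.imwrite('pics/w5.png',np.hstack([cv2.resize(w['frame'][70:300,220:450],(400,400)),cv2.resize(s['frame'][170:290,240:360],(400,400))]))
E
```

```text
t 8.07 ee [535.2 -90.4 303.6] [-89.89   0.18  15.29] fix [ 1.000e-01 -4.250e+01  3.036e+02] tipz 112.6 F [ 0.89 -0.33  0.14] w 46.5
red 1998 [-43.7 -88.2  62. ] [-13.9   9.8  62. ] depth [[-42.8, -85.9, 60.9], [-24.7, -42.4, 63.1], [-14.3, 9.4, 65.2]]
blue 258 [12.3 -2.7 78. ] [45.6  6.5 78. ] depth [[13.2, -0.6, 54.9], [28.6, 2.1, 65.8], [44.9, 2.8, 77.8]]
```

View pics/w5.png

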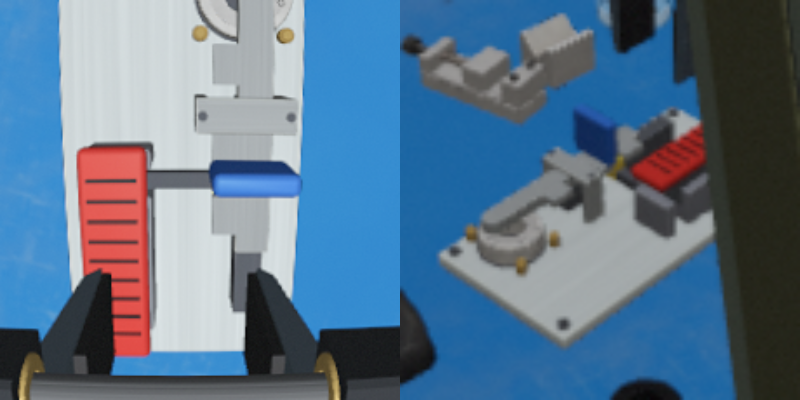

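The blue plate moved about 40 mm (its front face went from −38 to +2). The paddle is back at about 62–63 mm, the bolt lies over the ring, and the robot is clear with about 0 N. Handing in.

```bash
python3 -c "
from workcell import env
print(env.job_done())"
```

```text
the job is handed in; nothing more can be done
None
```

The ring gauge is locked in its nest: the bolt is fully home over it and the catch has sprung up behind it. I handed the job in at about 8 s of robot time.

- **Catch:** I pressed the red catch onto its stop with one fingertip. The force was 10 N at about 52 mm height, and I held 8–13 N during the push.
- **Bolt:** The other fingertip pushed the blue plate until the force jumped to 22 N at the bolt's stop. I then lifted while still bearing on the plate, backed off and rose clear.

**Last checks:**
- The plate had moved about 40.5 mm against a nominal 40 mm.
- The paddle was back up at about 63 mm against 62 mm.
- The last pictures show the bolt's tip over the ring, with the ring still between its pins.
- The wrist force was about 1 N or less, with the fingertips 113 mm up.

The three camera views agreed within about 2 mm, except one: triangulating the paddle's centre from the top and scene views gave 57 mm, with a 6 mm gap between the rays. I put that down to the arm hiding part of the paddle in the scene view. I used the depth map (63 mm) and the contact force instead.

I did not measure the loose things on the desk again afterwards. The fingers and gripper stayed over the fixture while low, and the only contact forces came from the paddle and plate.

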